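# Turn over the reversible griddle plate of an opened contact grill and shut its keeper

### The arm

A 7-joint arm with a two-finger parallel gripper is mounted at the origin on the work surface. World frame = base frame: x ahead of the robot, y to its left, z up, the work surface at z = 0. Lengths are in m, angles in rad, forces in N, time in s.
With the tool pointing down it reaches from about 0.4 to 0.85 m from the base axis. Payload 4.5 kg.
Tool frame: the origin (TCP) lies midway between the tips of the shut fingers; the grasp point (between the pads) lies 19 mm behind it; z points along the fingers, y is the line along which they close (so a half turn about z gives the same grasp; the last joint's range is limited). The gripper opens to 88 mm and grips with 3 to 60 N. Pads are 18 mm wide; open, the fingers measure 123 mm over their backs; the gripper's body (75 mm by 187 mm) begins 45 mm behind the grasp point.
Start: joints at [-1.157, 0.689, -0.195, 1.565, 0.157, 0.902, -0.215], TCP at [0.232, 0.58, 0.239] pointing down, gripper open.
Joint ranges: [-3.01, 3.01], [-0.46, 2.08], [-1.47, 1.51], [0.13, 2.56], [-1, 4.14], [0.04, 2.09], [-2.66, 2.66]. Speed limits (rad/s): [2.57, 2.57, 3.14, 3.14, 3.14, 3.14, 3.14].

### API

Orientations are given as a unit quaternion [x, y, z, w].
In Python, from plant import r gives the robot as it stands.
- The arm moves only by the tool move_arm, never from a script. Its argument "targets" is a list that holds one entry, the list of rows, each a list of 7 numbers: the opening, from 0 (shut) to 1 (fully open), then the shift along the tool's x, y, z in mm, then the turn, a rotation vector about the tool's x, y, z in degrees. In form: [[[claw, dx, dy, dz, ax, ay, az], ...]]. A call has 1 to 10 rows; each row is the pose to reach, as a shift and turn from the pose commanded when the call began, along the tool's axes at that moment; what a row does not reach only later rows make up. A row lasts 1/8 s, in which the tool goes at most 62.5 mm and 10.7 degrees, less where a joint would pass 70% of its speed; a pose out of reach is approached as far as the arm can. A call with a gripper value outside its range is refused whole. The fingers move at their own pace and stop on an object; "newtons" is the grip in N (left out, the last holds). Time passes only in rows, so rows that repeat a pose let the fingers close. It gives the time, the measured TCP pose, the force, the opening and the grip force at its end, in the units of the state.
- r.get_state(): the state, without advancing time (a new reading comes with each control period).
- r.snapshot(name): name is "scene" or "side" or "wrist"; returns the picture (420x560x3 uint8, red, green, blue); there is no depth.
- r.camera_info(name): a dict with "fx", "fy", "cx", "cy" (pixels), "R" (3x3) and "t" (3): a world point X has camera coordinates R X + t. Camera axes: x right, y down, z forward; pixel columns grow to the right and rows downward; lengths in m; the calibration is good to about 2 mm. A picture is of the moment at which its call begins: read the wrist's pose just before it. camera_info takes no time and is no camera call; for the wrist camera it gives the pose at the moment of the call.
- r.finish_job(): hands the job in; it is judged then, once.
The state is a dict: "clock": time; "q": joint angles; "qd": joint speeds; "joint_torque": joint torques, N m; "tool_pos": TCP position; "eef_rot": TCP orientation; "contact_force": force on the tool from outside, world axes, zero at the start; "moment": the same for the moment, N m; "opening": opening from 0.0 (shut) to 1.0 (fully open); "finger_force": force on a finger pad.
Only numpy, scipy, OpenCV 4.12 (cv2) and the standard library are available. Lean on these libraries where they do the work, as an engineer would, in place of code of your own. Each camera call takes 0.05 s, during which the arm holds its last target. There are 200 camera calls.

### The job

The contact grill is opened out flat and its griddle plate lies smooth side up on the left half (the robot's left). Turn the plate over like a page, gently and without letting it fall, so that it lies ribbed side up, flat, square and centred on the right half; only then swing the keeper arm shut until it rests in its catch, with its nose over the plate. Leave the other kitchen things where they are.

Things in the scene. Friction and masses are not known exactly. Their poses are not given: they have to be found in the camera images.
- grill: Fixed contact grill, opened flat, 235 mm (x) by 200 mm (y). Origin on the counter, midway between the halves on the spine line; x points away from the robot, y to the left half, z up. Both beds and the spine strip form one level surface 60 mm above the counter: x -80 to +90, left bed y 0 to +100, right bed y 0 to -100 mm. Beyond the outer edges is free air down to the counter.
- griddle: Loose cast aluminium plate, 150 (its x) by 120 (y) by 11 mm thick, 0.3 to 0.6 kg: one face smooth, the other with seven 3 mm ribs along x. Origin: centre of the ribbed face; z points from ribbed to smooth face (up at the start, down once turned). Starts on the left bed, ribs down, outer (+y) edge 25 to 40 mm beyond the bed so that a fingertip fits under, inner edge 5 to 20 mm from the spine.
- griddle_mid (a point): Centre of the griddle plate, in the middle of its thickness (5.5 mm above the bed when it lies flat).
- right_bed (a point): Point on the top of the right bed where the plate's centre belongs: 65 mm right of the spine line, at the middle of the plate's place; axes as the grill's. The plate, centred there, overhangs the right bed's outer edge by 25 mm.
- keeper (a joint): Angle of the keeper arm, rad: 0 = shut in its catch (also the end stop), grows as it swings out horizontally toward the robot side; about 0.75 to 1.05 (clear of the plate) at the start. Stiff: stays where it is left, about 1 N at the knob moves it.
- keeper_pivot (a point): Vertical pivot axis of the keeper, at the arm's mid height (79 mm above the counter), at the front of the right half, (-110, -20) mm in the grill's frame.
- keeper_knob (a point): Middle of the black knob (12 mm diameter, from 83 to 111 mm above the counter) on the keeper arm, 66 mm from the pivot; push it sideways to swing the arm. The steel arm is 95 mm long, 12 mm wide, 8 mm thick, its underside 75 mm above the counter, 4 mm clear of the plate. A 16 mm wide nose on it, 42 mm from the pivot, reaches 54 mm to the side, over the plate's front edge when shut.
- keeper_catch (a point): Catch at the front of the right half: a steel upright 14 mm wide, reaching 92 mm above the counter with a small roof toward the robot; its upright stands 20 mm or more in front of a plate in its place; the tip of the shut arm rests under the roof against the upright. Point: where the arm tip rests, 87 mm from the pivot along the grill's -y, 79 mm above the counter.
- oil: Bystander: green oil bottle, 60 mm wide, 190 mm high; origin under its centre. Leave alone.
- mug: Bystander: blue mug, 80 mm wide, 90 mm high; origin under its centre. Leave alone.
- salt: Bystander: white salt shaker, 40 mm wide, 72 mm high; origin under its centre. Leave alone.
- jar: Bystander: amber jar, 64 mm wide, 80 mm high; origin under its centre. Leave alone.
- matchbox: Bystander: cardboard matchbox, 70 x 45 x 22 mm; origin under its centre. Leave alone.
- spatula: Bystander: spatula lying flat; origin under its centre. Leave alone.
- spoon: Bystander: wooden spoon lying flat; origin under its centre. Leave alone.
Things that resemble listed ones, but are neither listed nor needed, are in the scene too. What is meant by the griddle is not blue, brown or yellow, and is the larger of those in its own colour.

How it is judged:
By the outcome, as a careful person would: the job done as asked, in the order asked, and still so for the second after the job is handed in, with the robot touching nothing.
It also fails if it takes over 69 s, if anything falls off the work surface, if the arm or the gripper's body presses on something with over 40 N, if the wrist force passes 120 N, or if a joint passes its speed limit or range.

## Working session

There is one attempt and no reset: what is moved stays moved. The work goes in short steps, Python scripts to look and compute and a tool call to move; the robot and the scene stay as the last step left them, time stands still between calls to the robot, and variables do not carry over. Pictures are saved under pics/ and viewed, at most 10 in all, crops included, and the job is handed in when it is done.

Besides the shell and the picture viewer there is one more tool, called after "Request:" as name(argument=value, ...) on one line, values as JSON. move_arm: Moves the arm, as the interface text tells. Its arguments: {"type":"object","properties":{"targets":{"type":"array","items":{"type":"array","items":{"type":"array","items":{"type":"number"}}}},"newtons":{"type":"number"}},"required":["targets"]}

```bash
ls; mkdir -p pics
python3 - <<'E'
from plant import r
import cv2,numpy as np
for n in("scene","side"):
    im=r.snapshot(n);cv2.imwrite(f"pics/{n}0.png",im[:,:,::-1])
    c=r.camera_info(n);print(n,{k:np.round(v,4).tolist() for k,v in c.items()})
a=cv2.imread("pics/scene0.png");b=cv2.imread("pics/side0.png")
s=r.get_state();print(s["tool_pos"],s["eef_rot"],s["opening"],s["clock"])
E
```

```text
pics
scene {'fx': 380.9399, 'fy': 380.9399, 'cx': 279.6176, 'cy': 209.263, 'R': [[0.6592, 0.7519, 0.0098], [0.6005, -0.5185, -0.6087], [-0.4526, 0.4072, -0.7933]], 't': [-0.3113, -0.2243, 1.3147]}
side {'fx': 521.2114, 'fy': 521.2114, 'cx': 275.2678, 'cy': 212.4107, 'R': [[0.8011, -0.5984, -0.0122], [-0.3713, -0.4809, -0.7943], [0.4694, 0.6408, -0.6074]], 't': [-0.361, 0.2432, 1.2206]}
[0.23151815 0.5799322  0.23799843] [ 1.88727455e-01  9.82029171e-01 -8.03063279e-04 -1.04389106e-04] 1.0014230211724582 0.1
```

View pics/scene0.png

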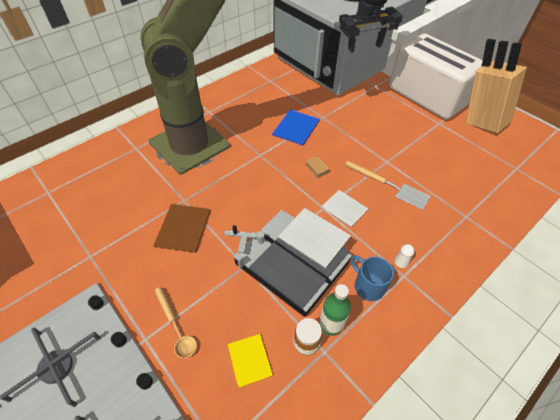

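View pics/side0.png

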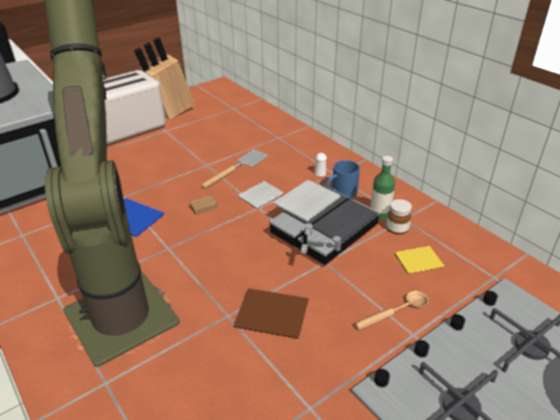

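Scene: two light-grey plates. One is on the grill at scene (315,238) and side (308,200). A smaller one lies on the counter at scene (345,208) and side (261,194). The blue (297,127), brown (183,228) and yellow (250,360) ones are excluded, so the larger grey one on the left bed fits. I'll confirm it in an enlarged crop.

Run:
```python
import cv2,numpy as np
a=cv2.imread("pics/scene0.png")[180:320,215:385];b=cv2.imread("pics/side0.png")[165:265,240:390]
A=cv2.resize(a,None,fx=4,fy=4,interpolation=cv2.INTER_CUBIC) 
cv2.imwrite("pics/c1.png",A)
B=cv2.resize(b,None,fx=5,fy=5,interpolation=cv2.INTER_CUBIC)
cv2.imwrite("pics/c2.png",B)
```

```text
(no output)
```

View pics/c1.png

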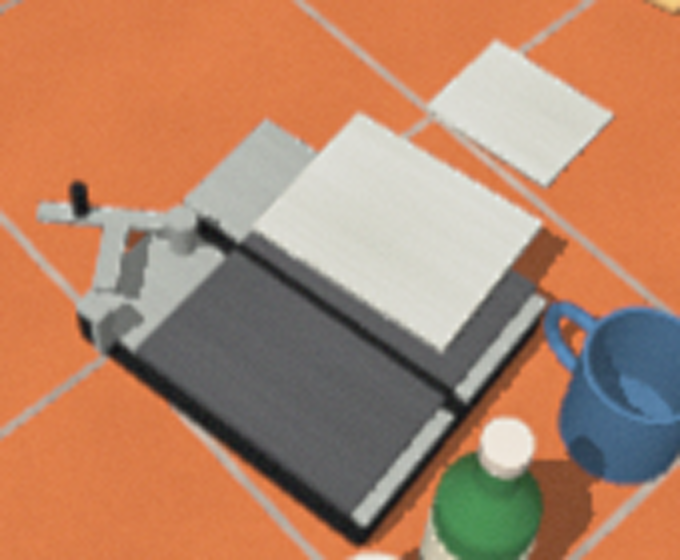

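View pics/c2.png

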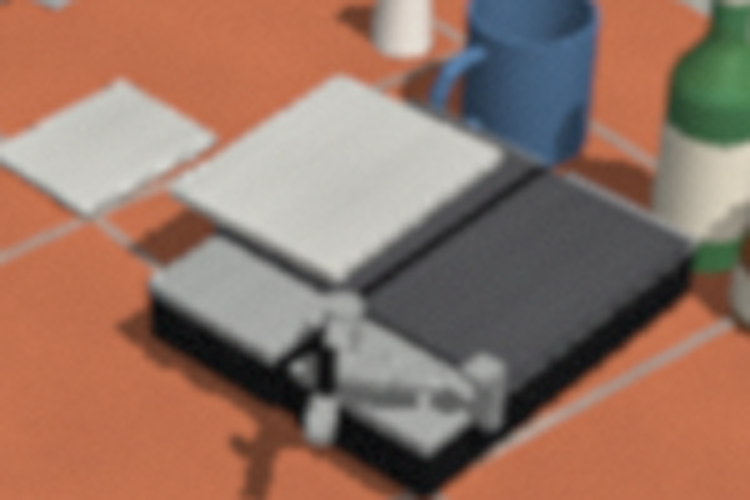

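The crops confirm it. The big light-grey plate lies on the left bed (corners in c1 at (360,113), (541,222), (443,350), (255,232)), and the smaller grey one lies apart on the counter. The keeper knob is at c1 (79,198).

```bash
cat > h.py <<'E'
import numpy as np,cv2
from plant import r
from scipy.optimize import least_squares
from scipy.spatial.transform import Rotation as Ro
def proj(c,X):
    p=(np.asarray(X)@np.array(c["R"]).T+c["t"]);return np.c_[c["fx"]*p[:,0]/p[:,2]+c["cx"],c["fy"]*p[:,1]/p[:,2]+c["cy"]]
def fit(obs,pts,z,x0):  # obs: list of (cam,pixels) ; pts local (n,2)
    def X(p,i):
        c,s=np.cos(p[2]),np.sin(p[2]);q=np.asarray(pts)[i]
        return np.c_[q@np.array([[c,s],[-s,c]])+p[:2],np.full(len(q),z)]
    f=lambda p:np.concatenate([(proj(c,X(p,i))-px).ravel() for c,i,px in obs])
    s=least_squares(f,x0,loss="soft_l1");return s.x,np.round(f(s.x).reshape(-1,2),1)
def ray(c,px,z):
    d=np.array(c["R"]).T@[(px[0]-c["cx"])/c["fx"],(px[1]-c["cy"])/c["fy"],1];o=-np.array(c["R"]).T@np.array(c["t"])
    return o+d*(z-o[2])/d[2]
def loc(g,p): # world xy -> grill frame
    c,s=np.cos(g[2]),np.sin(g[2]);d=np.asarray(p)[:2]-g[:2];return np.array([c*d[0]+s*d[1],-s*d[0]+c*d[1]])
def glo(g,p):
    c,s=np.cos(g[2]),np.sin(g[2]);return np.array([c*p[0]-s*p[1]+g[0],s*p[0]+c*p[1]+g[1]])
E
python3 - <<'E'
from h import *
S,D=r.camera_info("scene"),r.camera_info("side")
f1=lambda l:np.array(l)/4+[215,180]
f2=lambda l:np.array(l)/5+[240,165]
P=[[-.075,.06],[.075,.06],[.075,-.06],[-.075,-.06]]
pl,e=fit([(S,[0,1,2,3],f1([(360,113),(541,222),(443,350),(255,232)])),(D,[0,1,2,3],f2([(172,187),(340,77),(503,155),(342,282)]))],P,.071,[.55,.1,0]);print(pl,np.degrees(pl[2]));print(e.tolist())
G=[[.09,-.1],[.09,.1],[-.145,.1],[-.145,-.1],[.09,0]]
g,e=fit([(S,[0,1,2,3,4],f1([(360,522),(545,298),(267,121),(80,308),(460,402)])),(D,[0,2,3,4],f2([(693,245),(152,288),(430,460),(545,165)]))],G,.06,[.55,.1,0]);print(g,np.degrees(g[2]));print(e.tolist())
print("plate in grill",loc(g,pl)*1e3,np.degrees(pl[2]-g[2]))
k=ray(S,f1([(79,198)])[0],.097);print("knob",k,loc(g,k)*1e3,loc(g,k)*1e3-[-110,-20])
for n,px in dict(mug=(640,470),oil=(490,560)).items(): print(n,loc(g,ray(S,f1([px])[0],0.0))*1e3)
for n,px in dict(mug=(374,298),oil=(333,328),salt=(403,265),jar=(307,350),small=(345,208),match=(318,170)).items(): print(n,np.round(loc(g,ray(S,px,0.0))*1e3), np.round(ray(S,px,0),3))
print("tool start",loc(g,[.2315,.58])*1e3)
E
```

```text
[0.58334846 0.02199176 0.20833149] 11.936514997806968
[[-1.5, 0.1], [-0.0, 0.1], [-0.1, 0.2], [-1.2, -0.9], [0.1, -0.5], [-0.0, -1.3], [0.6, -1.7], [-0.2, -2.2]]
[ 0.60831377 -0.0501979   0.16914516] 9.691303950869848
[[0.0, 0.3], [0.1, -0.9], [-1.1, -2.4], [-3.3, -1.6], [-0.6, 0.3], [2.1, -3.5], [-1.3, -3.7], [0.7, -4.6], [2.5, -1.8]]
plate in grill [-12.45663824  75.36210215] 2.24521104693712
knob [ 0.44522497 -0.1315139   0.097     ] [-174.4500812   -52.70120758] [-64.4500812  -32.70120758]
mug [195.41770818  64.61979636]
oil [154.11548448 -45.93128786]
mug [194.  62.] [0.789 0.043 0.   ]
oil [157. -70.] [ 0.775 -0.092  0.   ]
salt [206. 195.] [0.779 0.177 0.   ]
jar [ 139. -152.] [ 0.771 -0.177  0.   ]
small [-23. 260.] [0.542 0.202 0.   ]
match [-178.  336.] [ 0.376  0.251 -0.   ]
tool start [-265.34890293  684.63710909]
```

```bash
cat >> h.py <<'E'
def Rg(g,phi,yaw=0): # phi: tilt of tool z from down toward -y_grill (deg); tool x = -x_grill
    Rz=Ro.from_euler("z",g[2]+np.radians(yaw))
    a=np.radians(phi)
    z=np.array([0,-np.sin(a),-np.cos(a)]);x=np.array([-1,0,0.]);y=np.cross(z,x)
    return Rz*Ro.from_matrix(np.c_[x,y,z])
def delta(P,R,cmd=None):
    s=r.get_state();p0,R0=(s["tool_pos"],Ro.from_quat(s["eef_rot"])) if cmd is None else cmd
    return np.round(np.r_[R0.inv().apply(np.array(P)-p0)*1e3,np.degrees((R0.inv()*R).as_rotvec())],1).tolist()
g=np.array([0.6083,-.0502,.1691])
E
python3 - <<'E'
from h import *
for l,z in (((-10,40),.36),): print(delta([*glo(g,np.array(l)/1e3),z],Rg(g,0)))
E
```

```text
[-554.1, -416.9, -121.3, -0.1, -0.0, -31.4]
```

Request:
move_arm(targets=[[[1,-50,-38,-50,0,0,-4],[1,-100,-75,-100,0,0,-8],[1,-150,-113,-121,0,0,-12],[1,-200,-150,-121,0,0,-16],[1,-250,-188,-121,0,0,-20],[1,-300,-225,-121,0,0,-24],[1,-350,-263,-121,0,0,-28],[1,-400,-300,-121,0,0,-31.4],[1,-450,-338,-121,0,0,-31.4],[1,-500,-375,-121,0,0,-31.4]]])

```text
clock: 1.35
tool_pos: [0.5396, 0.0743, 0.3595]
eef_rot: [-0.084, 0.996, 0.0, -0.0]
contact_force: [0.4, 0.7, 0.3]
opening: 0.998
finger_force: 0.0
```

Run:
```python
from h import *
print(delta([*glo(g,np.array((-10,40))/1e3),.36],Rg(g,0)),np.round(r.get_state()["q"],2))
```

```text
[-36.8, -94.2, -0.5, 0.0, -0.0, -0.0] [-0.02  0.46 -0.32  1.63  0.16  1.08  1.36]
```

Request:
move_arm(targets=[[[1,-18,-47,0,0,0,0],[1,-37,-94,0,0,0,0],[1,-37,-94,0,0,0,0],[1,-37,-94,0,0,0,0]]])

```text
clock: 1.85
tool_pos: [0.5907, -0.0095, 0.3592]
eef_rot: [-0.084, 0.996, 0.001, -0.001]
contact_force: [-0.1, 0.8, -0.5]
opening: 1.0
finger_force: 0.0
```

Run:
```python
from h import *
c=r.camera_info("wrist");im=r.snapshot("wrist");cv2.imwrite("pics/w1.png",cv2.resize(im[:,:,::-1],(800,600),interpolation=cv2.INTER_CUBIC))
import json;json.dump({k:np.array(v).tolist() for k,v in c.items()},open("w1.json","w"))
print(r.get_state()["tool_pos"],-np.array(c["R"]).T@c["t"],np.array(c["R"]).round(2).tolist())
```

```text
[ 0.59058814 -0.0086828   0.35948351] [ 0.52164996 -0.02258815  0.50571625] [[-0.17, 0.99, 0.0], [0.95, 0.16, 0.27], [0.27, 0.05, -0.96]]
```

View pics/w1.png

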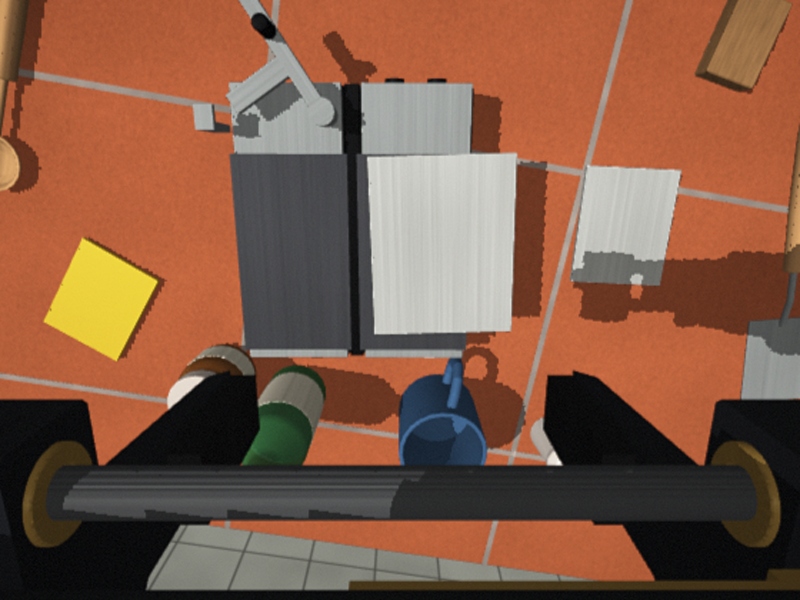

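Wrist picture (800x600): plate corners (367,157), (517,153), (511,331), (375,334). Grill top corners (230,84), (473,84), (465,354), (247,357). Keeper pivot (321,110), knob (263,25). The mug is at (440,430), beyond the left half's far edge, with its handle at (453,380).

Run:
```python
from h import *
import json
W=json.load(open("w1.json"))
f=lambda l:np.array(l)*.7
P=[[-.075,.06],[.075,.06],[.075,-.06],[-.075,-.06]]
pl,e=fit([(W,[3,0,1,2],f([(367,157),(517,153),(511,331),(375,334)]))],P,.071,[.58,.02,.2]);print(pl,e.tolist())
G=[[-.145,-.1],[-.145,.1],[.09,.1],[.09,-.1],[-.08,-.1],[-.08,.1]]
g,e=fit([(W,[0,1,2,3,4],f([(230,84),(473,84),(465,354),(247,357),(231,154)]))],G,.06,[.6,-.05,.17]);print(g,np.degrees(g[2]),e.tolist())
print("plate",loc(g,pl)*1e3,np.degrees(pl[2]-g[2]))
d=loc(g,ray(W,f((263,25)),.10))*1e3;print("knob",d,d-[-110,-20]);print("pivot",loc(g,ray(W,f((321,110)),.085))*1e3)
for n,px,z in (("mugrim",(443,447),.09),("handle",(453,362),.05),("oil",(303,372),.12),("small tl",(681,171),.005)):print(n,loc(g,ray(W,f(px),z))*1e3)
```

```text
[0.58203724 0.02333137 0.19390182] [[0.0, -0.2], [0.1, -0.3], [0.2, 0.2], [-0.3, 0.5]]
[ 0.60764167 -0.04858772  0.15796738] 9.050864166167706 [[-3.5, -3.8], [3.6, -2.0], [0.2, 4.0], [-0.6, 0.5], [0.3, 7.1]]
plate [-13.97194468  75.05149201] 2.058891620984183
knob [-174.14611335  -58.01024695] [-64.14611335 -38.01024695]
pivot [-120.12785288  -21.31988608]
mugrim [162.11893253  79.58316921]
handle [96.26585577 90.00688752]
oil [ 78.67310102 -36.88752467]
small tl [-77.72095222 299.87871605]
```

Run:
```python
from h import *
import json
W=json.load(open("w1.json"))
f=lambda l:np.array(l)*.7
pl=[.58204,.02333,.1939]
G=[[-.08,-.1],[.09,.1],[.09,-.1],[.09,0],[-.08,0]]
g,e=fit([(W,[0,1,2,3,4],f([(231,154),(465,354),(246,357),(356,355),(350,154)]))],G,.06,[.6,-.05,.17]);print(g,np.degrees(g[2]),e.tolist())
print("plate",loc(g,pl)*1e3,np.degrees(pl[2]-g[2]))
for px in ((230,84),(473,84),(361,84)):print(loc(g,ray(W,f(px),.06))*1e3)
d=loc(g,ray(W,f((263,25)),.10))*1e3;print("knob",d,d-[-110,-20]);print("pivot",loc(g,ray(W,f((321,110)),.085))*1e3)
S,D=r.camera_info("scene"),r.camera_info("side")
X=np.array([[*glo(g,p),.06] for p in G]); print(((proj(S,X)-[215,180])*4).round().tolist(),((proj(D,X)-[240,165])*5).round().tolist())
```

```text
[ 0.60202207 -0.04992814  0.16161596] 9.259912670192394 [[-0.7, 2.3], [0.3, -0.4], [-0.3, -3.4], [-0.3, -1.6], [1.3, 2.8]]
plate [-7.93346548 75.51885772] 1.8497389773942676
[-135.64639858  -95.40687531]
[-136.80144551   97.01596797]
[-136.26899336    8.31311622]
knob [-168.59455468  -56.95579432] [-58.59455468 -36.95579432]
pivot [-114.44278617  -20.46276743]
[[136.0, 351.0], [539.0, 289.0], [351.0, 515.0], [450.0, 397.0], [239.0, 247.0]] [[502.0, 380.0], [415.0, 93.0], [695.0, 233.0], [550.0, 160.0], [354.0, 296.0]]
```

```bash
cat >> h.py <<'E'
g=np.array([.5977,-.0506,.1616]); pl=np.array([.58204,.02333,.1939])
S_=22
# 2D (y,z) in mm in frame; inner edge A on bed at yA; side=+1 left, -1 right(mirrored)
def tcp(al,yA,side=1,th=40,clear=1.5,s=S_,back=0,up=0,grip=False):
    """plate at angle al on bed, tool th below horizontal -> (y,z,phi,w)"""
    a,d,t=np.radians(al),np.radians(th-al),np.radians(th)
    E=np.array([120*np.cos(a),60+120*np.sin(a)]);tv=np.array([-np.cos(t),-np.sin(t)]);e=np.array([np.sin(t),-np.cos(t)])
    w=(11+s*np.sin(d))/np.cos(d)+clear
    T=E+(s-back)*tv-((11 if grip else w)/2)*e+[0,up]
    return side*T[0]+yA,T[1],side*(90-th),w
def pose(fr,x,y,z,phi,yaw=0): return np.r_[glo(fr,np.array([x,y])/1e3),z/1e3],Rg(fr,phi,yaw)
E
python3 - <<'E'
from h import *
for back in (80,):
    y,z,phi,w=tcp(0,-60,back=back,clear=4);P,R=pose(pl,0,y,z,phi);print(y,z,phi,w,w/88,delta(P,R))
E
```

```text
92.5969632017063 111.38443395460915 50 36.81967206855522 0.4184053644154002 [5.0, 125.2, 248.3, 50.1, -0.6, -1.2]
```

Request:
move_arm(targets=[[[0.42,1,40,0,8,0,0],[0.42,2,80,0,16,0,0],[0.42,3,125,30,24,0,0],[0.42,4,140,70,32,0,-0.5],[0.42,5,140,110,40,0,-1],[0.42,5,140,150,50,-0.6,-1.2],[0.42,5,135,190,50,-0.6,-1.2],[0.42,5,130,220,50,-0.6,-1.2],[0.42,5,125,248,50,-0.6,-1.2],[0.42,5,125,248,50,-0.6,-1.2]]])

```text
clock: 3.15
tool_pos: [0.5637, 0.113, 0.1102]
eef_rot: [-0.088, 0.902, -0.421, 0.039]
contact_force: [-0.2, 0.0, -0.5]
opening: 0.421
finger_force: 0.0
```

Run:
```python
from h import *
print(np.round(r.get_state()["q"],2))
y,z,phi,w=tcp(0,-60,back=80,clear=4);print("resid",delta(*pose(pl,0,y,z,phi)))
for b in (40,15,0):
    y,z,phi,w=tcp(0,-60,back=b,clear=4);print(round(w/88,3),delta(*pose(pl,0,y,z,phi)))
r.snapshot
cv2.imwrite("pics/s2.png",cv2.resize(r.snapshot("side")[100:280,180:420,::-1],(800,600),interpolation=cv2.INTER_CUBIC))
```

```text
[-0.7   1.04  0.04  1.68  0.83  1.09  0.44]
resid [-0.7, -0.2, -1.6, -0.0, -0.2, 0.1]
0.418 [-0.8, -0.2, 38.4, -0.0, -0.2, 0.1]
0.418 [-0.9, -0.2, 63.4, -0.0, -0.2, 0.1]
0.418 [-0.9, -0.1, 78.4, -0.0, -0.2, 0.1]
```

View pics/s2.png

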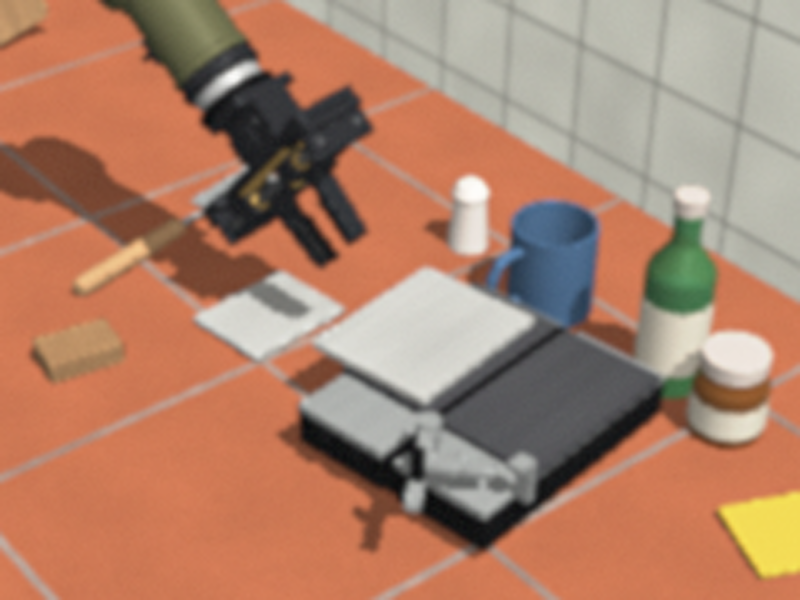

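The fingers (about (320,245) and (350,230)) aim at the outer edge of the plate, and the hand is well clear of the counter. Inserting now.

Request:
move_arm(targets=[[[0.42,0,0,30,0,0,0],[0.42,0,0,50,0,0,0],[0.42,0,0,62,0,0,0],[0.42,0,0,71,0,0,0],[0.42,0,0,79,0,0,0],[0.42,0,0,79,0,0,0]]])

```text
clock: 3.95
tool_pos: [0.5768, 0.0522, 0.0608]
eef_rot: [-0.086, 0.902, -0.421, 0.04]
contact_force: [0.1, 0.7, -1.0]
opening: 0.419
finger_force: 0.0
```

Run:
```python
from h import *
y,z,phi,w=tcp(0,-60,back=0,clear=4);c=pose(pl,0,y,z,phi);print("resid",delta(*c))
for al in (0,4,8,13,18,23,28,33,37,40):
    y,z,phi,w=tcp(al,-60,clear=1.5,up=0);print(al,round(w/88,3),delta(*pose(pl,0,y,z,phi),cmd=c))
cv2.imwrite("pics/s3.png",cv2.resize(r.snapshot("side")[130:250,230:390,::-1],(800,600),interpolation=cv2.INTER_CUBIC))
```

```text
resid [0.5, 1.9, -1.0, -0.0, -0.1, -0.1]
0 0.39 [-0.0, 1.2, -0.0, 0.0, 0.0, 0.0]
4 0.353 [0.0, -3.7, -5.2, 0.0, 0.0, 0.0]
8 0.321 [-0.0, -9.2, -9.8, 0.0, 0.0, 0.0]
13 0.285 [-0.0, -16.8, -15.0, 0.0, 0.0, 0.0]
18 0.253 [0.0, -24.9, -19.3, 0.0, 0.0, 0.0]
23 0.224 [-0.0, -33.5, -22.8, 0.0, 0.0, 0.0]
28 0.198 [0.0, -42.5, -25.5, 0.0, 0.0, 0.0]
33 0.174 [-0.0, -51.7, -27.2, 0.0, 0.0, 0.0]
37 0.155 [0.0, -59.3, -27.9, 0.0, 0.0, 0.0]
40 0.142 [0.0, -65.0, -28.1, 0.0, 0.0, 0.0]
```

View pics/s3.png

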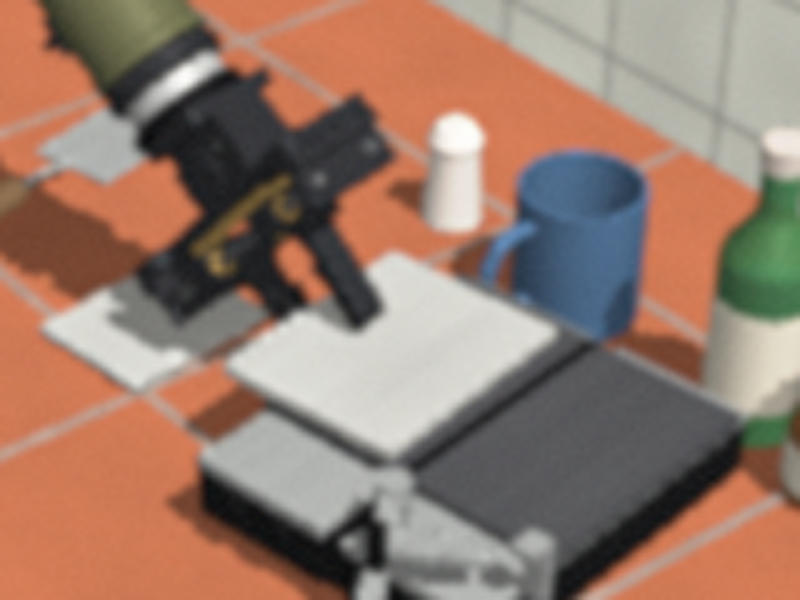

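The lower finger is under the overhang and the upper one is over the plate (tip at (360,320)). Lifting the edge in steps while the fingers close to match.

Request:
move_arm(targets=[[[0.39,0,1,0,0,0,0],[0.37,0,-1,-2,0,0,0],[0.353,0,-4,-5,0,0,0],[0.335,0,-6,-7,0,0,0],[0.321,0,-9,-10,0,0,0],[0.3,0,-13,-12.5,0,0,0],[0.285,0,-17,-15,0,0,0],[0.27,0,-21,-17,0,0,0],[0.253,0,-25,-19,0,0,0],[0.253,0,-25,-19,0,0,0]]], newtons=8)

```text
clock: 5.25
tool_pos: [0.5774, 0.0511, 0.0927]
eef_rot: [-0.086, 0.902, -0.421, 0.041]
contact_force: [-0.2, 0.9, -2.6]
opening: 0.255
finger_force: 0.8
```

Run:
```python
from h import *
s=r.get_state();print(s["opening"],s["finger_force"],s["contact_force"],s["moment"])
y,z,phi,w=tcp(18,-60,clear=1.5);print("resid",delta(*pose(pl,0,y,z,phi)))
cv2.imwrite("pics/s4.png",cv2.resize(r.snapshot("side")[130:250,230:390,::-1],(800,600),interpolation=cv2.INTER_CUBIC))
```

```text
0.2554397594763084 0.8159133384469897 [-0.16415468  0.88595723 -2.58969616] [ 1.04417801  0.16863405 -0.02077862]
resid [0.8, 2.2, -0.7, 0.0, -0.1, -0.2]
```

View pics/s4.png

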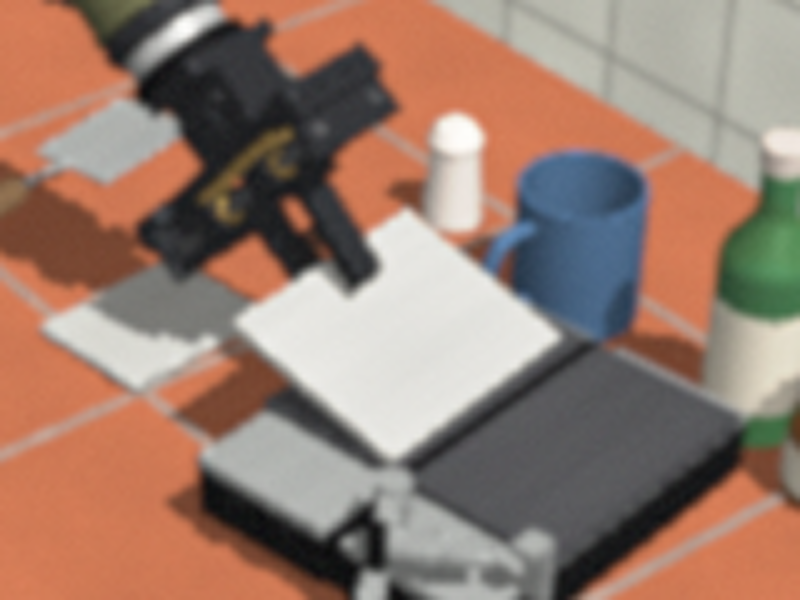

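Working well: the plate is tilted about 18° and its inner edge (395,460) has stayed put. Continue to 40°, then grip.

Request:
move_arm(targets=[[[0.24,0,-4,-2,0,0,0],[0.224,0,-8.5,-3.5,0,0,0],[0.21,0,-13,-5,0,0,0],[0.198,0,-17.5,-6,0,0,0],[0.186,0,-22,-7,0,0,0],[0.174,0,-27,-8,0,0,0],[0.165,0,-31,-8.4,0,0,0],[0.155,0,-35,-8.7,0,0,0],[0.148,0,-39,-9,0,0,0],[0.142,0,-40,-9,0,0,0]]])

```text
clock: 6.55
tool_pos: [0.5808, 0.0325, 0.129]
eef_rot: [-0.086, 0.902, -0.421, 0.041]
contact_force: [0.4, 1.4, -1.7]
opening: 0.14
finger_force: 0.7
```

Request:
move_arm(targets=[[[0.1,0,0,0,0,0,0],[0.05,0,0,0,0,0,0],[0,0,0,0,0,0,0],[0,0,0,0,0,0,0]]], newtons=25)

```text
clock: 7.05
tool_pos: [0.5807, 0.0327, 0.1285]
eef_rot: [-0.086, 0.902, -0.421, 0.04]
contact_force: [-0.1, 0.4, -2.7]
opening: 0.111
finger_force: 25.0
```

Run:
```python
from h import *
s=r.get_state();print(s["clock"],s["opening"]*88,s["finger_force"],s["contact_force"],s["moment"],np.round(s["q"],2))
W=r.camera_info("wrist")
cv2.imwrite("pics/a5.png",np.vstack([cv2.resize(r.snapshot("wrist")[:,:,::-1],(400,300)),cv2.resize(r.snapshot("side")[130:250,230:390,::-1],(400,300),interpolation=cv2.INTER_CUBIC)]))
y,z,phi,w=tcp(40,-60,clear=1.5);print("resid",delta(*pose(pl,0,y,z,phi)))
```

```text
7.05 9.73251961919171 25.00372182112187 [-0.054605    0.36342936 -2.70380668] [1.44365738 0.25199996 0.03219471] [-0.61  0.99  0.09  1.77  0.92  1.    0.46]
resid [0.5, 1.6, -0.7, 0.0, -0.1, -0.1]
```

View pics/a5.png

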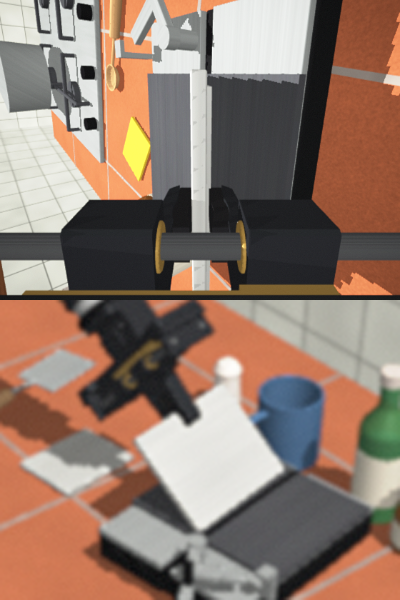

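Gripped: the plate stands at about 40° with 25 N, centred on its edge. Now I'll plan the page turn.

```bash
cat >> h.py <<'E'
c40=pose(pl,0,*tcp(40,-60,clear=1.5)[:3])
l0=loc(g,c40[0])*1e3
a=np.radians(40);M0=np.array([l0[1],c40[0][2]*1e3])-98*np.array([np.cos(a),np.sin(a)])
def turn(al,lift=25,endup=4):
    f=(al-40)/100;b=np.radians(al)
    y=M0[0]*(1-f)+(-1.5)*f; z=M0[1]*(1-f)+(64.2+endup)*f+lift*np.sin(np.pi*f)
    return pose(g,l0[0]*(1-f)+5*f,y+98*np.cos(b),z+98*np.sin(b),90-al,np.degrees(pl[2]-g[2])*(1-f))
E
python3 - <<'E'
from h import *
print(l0,M0)
for al in range(45,91,5): print(al,delta(*turn(al),cmd=c40))
print()
for al in range(95,141,5): print(al,delta(*turn(al),cmd=turn(90)))
E
```

```text
[-3.91782281 86.53559671] [11.46324128 64.78777777]
45 [-0.2, -12.1, -1.7, -5.0, 0.1, 0.1]
50 [-0.5, -24.0, -2.7, -10.0, 0.1, 0.1]
55 [-0.7, -35.7, -2.8, -15.0, 0.2, 0.2]
60 [-0.9, -47.0, -2.0, -20.0, 0.2, 0.3]
65 [-1.0, -57.7, -0.2, -25.0, 0.3, 0.4]
70 [-1.2, -67.8, 2.5, -30.0, 0.3, 0.5]
75 [-1.4, -77.2, 6.2, -35.0, 0.4, 0.6]
80 [-1.5, -85.6, 10.8, -40.0, 0.4, 0.7]
85 [-1.7, -93.2, 16.4, -45.0, 0.4, 0.8]
90 [-1.8, -99.8, 22.9, -50.0, 0.4, 0.9]

95 [-0.3, -9.2, 0.5, -5.0, -0.0, 0.1]
100 [-0.6, -18.3, 2.4, -10.0, -0.0, 0.2]
105 [-0.9, -27.3, 5.6, -15.0, -0.0, 0.3]
110 [-1.2, -36.1, 10.0, -20.0, -0.1, 0.4]
115 [-1.5, -44.7, 15.7, -25.0, -0.1, 0.5]
120 [-1.8, -52.9, 22.4, -30.0, -0.1, 0.5]
125 [-2.1, -60.8, 30.2, -35.0, -0.2, 0.6]
130 [-2.5, -68.2, 38.8, -40.0, -0.3, 0.7]
135 [-2.8, -75.2, 48.3, -45.0, -0.3, 0.8]
140 [-3.1, -81.6, 58.3, -50.0, -0.4, 0.9]
```

Request:
move_arm(targets=[[[0,0,-12,-1.7,-5,0,0],[0,-0.5,-24,-2.7,-10,0,0],[0,-0.7,-35.7,-2.8,-15,0.2,0.2],[0,-0.9,-47,-2,-20,0.2,0.3],[0,-1,-57.7,-0.2,-25,0.3,0.4],[0,-1.2,-67.8,2.5,-30,0.3,0.5],[0,-1.4,-77.2,6.2,-35,0.4,0.6],[0,-1.5,-85.6,10.8,-40,0.4,0.7],[0,-1.7,-93.2,16.4,-45,0.4,0.8],[0,-1.8,-99.8,22.9,-50,0.4,0.9]]], newtons=30)

```text
clock: 8.4
tool_pos: [0.5968, -0.0489, 0.1904]
eef_rot: [-0.087, 0.996, 0.0, -0.001]
contact_force: [0.2, 0.5, -4.5]
opening: 0.112
finger_force: 30.1
```

Run:
```python
from h import *
s=r.get_state();print(s["clock"],s["opening"]*88,s["finger_force"],s["contact_force"],s["moment"],np.round(s["q"],2))
print("resid",delta(*turn(90)))
```

```text
8.4 9.828732583420724 30.07615368347615 [ 0.24434693  0.47497638 -4.50248293] [ 0.11632606 -0.00119574  0.07447631] [ 0.26  0.74 -0.45  1.69  0.41  0.81  1.37]
resid [-1.2, 3.2, 0.9, 0.0, -0.1, -0.2]
```

Request:
move_arm(targets=[[[0,-0.5,-8,0.5,-5,0,0],[0,-1,-16.5,2.4,-10,0,0],[0,-1.5,-25,5.6,-15,0,0.2],[0,-2,-33.5,10,-20,0,0.3],[0,-2.5,-42,15.7,-25,0,0.3],[0,-3,-50,22.4,-30,0,0.4],[0,-3.3,-58,30.2,-35,-0.2,0.5],[0,-3.7,-65,38.8,-40,-0.3,0.6],[0,-4,-72,48.3,-45,-0.3,0.7],[0,-4.3,-78.5,58.3,-50,-0.4,0.7]]])

```text
clock: 9.65
tool_pos: [0.6146, -0.126, 0.1302]
eef_rot: [-0.073, 0.904, 0.421, -0.035]
contact_force: [-0.4, -2.8, 1.2]
opening: 0.089
finger_force: 42.8
```

Request:
move_arm(targets=[[[0,0,0,0,0,0,0],[0,0,0,0,0,0,0]]])

```text
clock: 9.9
tool_pos: [0.6152, -0.1238, 0.1317]
eef_rot: [-0.074, 0.904, 0.42, -0.034]
contact_force: [-0.5, 0.1, -3.1]
opening: 0.093
finger_force: 46.2
```

Run:
```python
from h import *
s=r.get_state();print(s["clock"],s["opening"]*88,s["finger_force"],s["contact_force"],s["moment"],np.round(s["q"],2))
print("resid",delta(*turn(140)))
W=r.camera_info("wrist")
import json;json.dump({k:np.array(v).tolist() for k,v in W.items()},open("w6.json","w"))
cv2.imwrite("pics/a6.png",np.vstack([cv2.resize(r.snapshot("wrist")[:,:,::-1],(400,300)),cv2.resize(r.snapshot("scene")[180:320,215:385,::-1],(400,300),interpolation=cv2.INTER_CUBIC)]))
```

```text
9.9 8.14588963372797 46.17749339242437 [-0.5101159   0.07514218 -3.14609433] [-1.30059874 -0.24497795  0.01736536] [ 0.79  1.25 -0.84  1.21  0.01  1.28  1.98]
resid [0.6, -1.4, -0.8, -0.2, 0.0, 0.1]
```

View pics/a6.png

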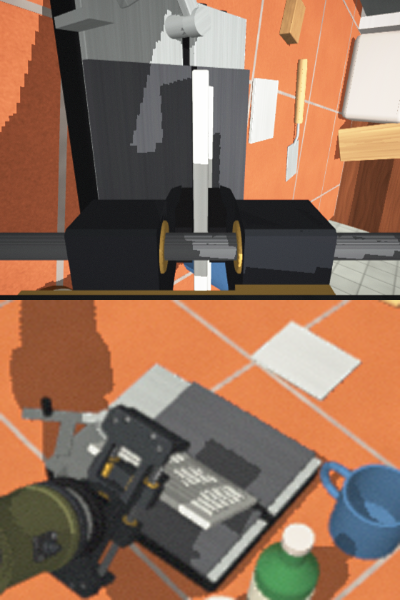

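Plate is now past vertical and leaning on the right side at about 140°, ribs up (seen in the scene crop at (205,500)); its inner edge is close to the bed by the spine. Lower it onto the lower finger.

Run:
```python
from h import *
c=turn(140)
rs=np.array(delta(*c)); 
for al in (40,38,34,30,25,20,15,10,6,3,0,-2):
    y,z,phi,w=tcp(al,-5,side=-1,clear=1.5);print(al,round(w/88,3),delta(*pose(g,5,y,z,phi)))
```

```text
40 0.142 [1.0, -4.7, 1.9, -0.1, 0.0, 0.2]
38 0.151 [1.0, -8.5, 2.0, -0.1, 0.0, 0.2]
34 0.169 [1.0, -16.1, 2.6, -0.1, 0.0, 0.2]
30 0.188 [1.0, -23.5, 3.8, -0.1, 0.0, 0.2]
25 0.213 [1.0, -32.6, 6.1, -0.1, 0.0, 0.2]
20 0.241 [1.1, -41.4, 9.2, -0.1, 0.0, 0.2]
15 0.272 [1.1, -49.7, 13.3, -0.1, 0.0, 0.2]
10 0.306 [1.1, -57.5, 18.1, -0.1, 0.0, 0.2]
6 0.336 [1.1, -63.2, 22.6, -0.1, 0.0, 0.2]
3 0.362 [1.1, -67.2, 26.2, -0.1, 0.0, 0.2]
0 0.39 [1.1, -70.9, 30.1, -0.1, 0.0, 0.2]
-2 0.41 [1.2, -73.1, 32.9, -0.1, 0.0, 0.2]
```

Request:
move_arm(targets=[[[0,0.5,-2,1,0,0,0],[0,1,-4,1.9,0,0,0.2],[0.09,1,-4,1.9,0,0,0.2],[0.12,1,-4,1.9,0,0,0.2],[0.142,1,-4.7,1.9,0,0,0.2],[0.142,1,-4.7,1.9,0,0,0.2],[0.151,1,-8.5,2,0,0,0.2],[0.16,1,-12,2.3,0,0,0.2],[0.169,1,-16,2.6,0,0,0.2],[0.169,1,-16,2.6,0,0,0.2]]], newtons=10)

```text
clock: 11.25
tool_pos: [0.616, -0.1322, 0.1176]
eef_rot: [-0.071, 0.903, 0.421, -0.034]
contact_force: [1.1, -1.1, -1.0]
opening: 0.171
finger_force: 0.7
```

Run:
```python
from h import *
s=r.get_state();print(s["opening"]*88,s["finger_force"],s["contact_force"],s["moment"])
for al in (34,30,25,20,15,10,6,3,0,-2):
    y,z,phi,w=tcp(al,-5,side=-1,clear=1.5);print(al,round(w/88,3),delta(*pose(g,5,y,z,phi)))
cv2.imwrite("pics/a7.png",np.vstack([cv2.resize(r.snapshot("wrist")[:,:,::-1],(400,300)),cv2.resize(r.snapshot("scene")[180:320,215:385,::-1],(400,300),interpolation=cv2.INTER_CUBIC)]))
```

```text
15.056757259959186 0.6899090997717394 [ 1.11741703 -1.09317461 -0.98198946] [-0.94392301 -0.1817285  -0.0185243 ]
34 0.169 [-0.1, 1.2, -0.2, 0.0, 0.1, -0.2]
30 0.188 [-0.1, -6.2, 0.9, 0.0, 0.1, -0.2]
25 0.213 [-0.1, -15.3, 3.2, 0.0, 0.1, -0.2]
20 0.241 [-0.2, -24.1, 6.3, 0.0, 0.1, -0.2]
15 0.272 [-0.2, -32.4, 10.3, 0.0, 0.1, -0.2]
10 0.306 [-0.2, -40.2, 15.2, 0.0, 0.1, -0.2]
6 0.336 [-0.2, -46.0, 19.6, 0.0, 0.1, -0.2]
3 0.362 [-0.2, -50.0, 23.2, 0.0, 0.1, -0.2]
0 0.39 [-0.2, -53.7, 27.2, 0.0, 0.1, -0.2]
-2 0.41 [-0.2, -55.9, 29.9, 0.0, 0.1, -0.2]
```

View pics/a7.png

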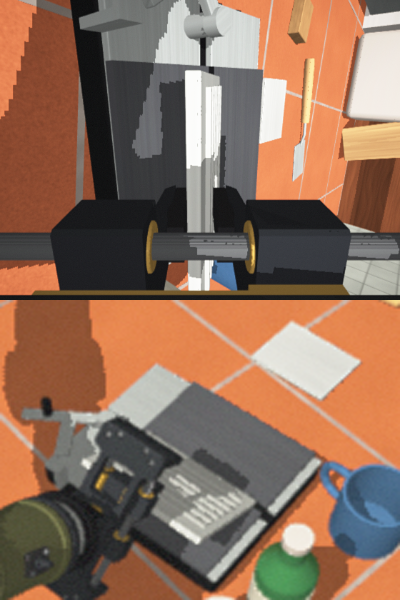

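The plate is resting on the lower finger and on its inner edge, with no slip visible. I've now used up my picture views, going one over the limit of 10, so from here I measure by code only. I'll continue lowering.

Request:
move_arm(targets=[[[0.178,0,-3,0.4,0,0,0],[0.188,0,-6.5,1,0,0,0],[0.2,0,-11,2,0,0,0],[0.213,0,-15.3,3.2,0,0,0],[0.226,0,-20,4.7,0,0,0],[0.241,0,-24,6.3,0,0,0],[0.256,0,-28.3,8.3,0,0,0],[0.272,0,-32.4,10.3,0,0,0],[0.288,0,-36.3,12.7,0,0,0],[0.306,0,-40.2,15.2,0,0,0]]])

```text
clock: 12.6
tool_pos: [0.6185, -0.1461, 0.0773]
eef_rot: [-0.072, 0.903, 0.421, -0.034]
contact_force: [0.3, 0.3, -2.2]
opening: 0.305
finger_force: 0.8
```

Run:
```python
from h import *
s=r.get_state();print(s["opening"]*88,s["finger_force"],s["contact_force"],s["moment"])
for al in (10,6,3,0,-2,-4):
    y,z,phi,w=tcp(al,-5,side=-1,clear=1.5);print(al,round(w/88,3),delta(*pose(g,5,y,z,phi)))
```

```text
26.84807999439455 0.7716394308954477 [ 0.26540305  0.27063259 -2.22228727] [-0.9388642  -0.09791318  0.01810117]
10 0.306 [0.1, -0.3, 0.2, -0.0, 0.1, -0.1]
6 0.336 [0.1, -6.0, 4.6, -0.0, 0.1, -0.1]
3 0.362 [0.1, -10.0, 8.3, -0.0, 0.1, -0.1]
0 0.39 [0.1, -13.7, 12.2, -0.0, 0.1, -0.1]
-2 0.41 [0.1, -16.0, 14.9, -0.0, 0.1, -0.1]
-4 0.432 [0.1, -18.1, 17.8, -0.0, 0.1, -0.1]
```

Request:
move_arm(targets=[[[0.32,0,-3,2.3,0,0,0],[0.336,0,-6,4.6,0,0,0],[0.35,0,-8,6.5,0,0,0],[0.362,0,-10,8.3,0,0,0],[0.376,0,-12,10.3,0,0,0],[0.39,0,-13.7,12.2,0,0,0],[0.41,0,-15,13.5,0,0,0],[0.43,0,-16,15,0,0,0],[0.43,0,-16,15,0,0,0]]])

```text
clock: 13.72
tool_pos: [0.6185, -0.1451, 0.0565]
eef_rot: [-0.072, 0.903, 0.421, -0.033]
contact_force: [0.3, -1.5, 4.5]
opening: 0.434
finger_force: 1.8
```

Run:
```python
from h import *
s=r.get_state();print(s["opening"]*88,s["finger_force"],s["contact_force"],s["moment"])
y,z,phi,w=tcp(0,-5,side=-1,clear=1.5);print(delta(*pose(g,5,y,z,phi)))
```

```text
38.18687147948241 1.7781765572726727 [ 0.28792498 -1.50432113  4.54823631] [-0.31729571  0.05335509  0.20492299]
[0.3, 1.6, -2.0, 0.0, 0.2, -0.1]
```

Request:
move_arm(targets=[[[0.5,0,1,-2,0,0,0],[0.58,0,1,-2,0,0,0],[0.6,0,1,-4,0,0,0],[0.6,0,1,-15,0,0,0],[0.6,0,1,-30,0,0,0],[0.6,0,1,-50,0,0,0],[0.6,0,1,-75,0,0,0],[0.6,0,1,-100,0,0,0],[0.6,0,1,-110,0,0,0]]])

```text
clock: 14.85
tool_pos: [0.6323, -0.2296, 0.1287]
eef_rot: [-0.071, 0.904, 0.42, -0.032]
contact_force: [0.2, 0.0, 0.1]
opening: 0.602
finger_force: 0.0
```

Run:
```python
from h import *
s=r.get_state();print(s["tool_pos"],s["contact_force"],np.round(s["q"],2))
print(delta(*pose(g,-20,-30,360,0)),delta(*pose(g,5,-190,250,-50)))
```

```text
[ 0.63233183 -0.22961756  0.1286707 ] [0.19171087 0.02307279 0.10671018] [ 0.81  1.33 -0.81  0.89  0.04  1.56  2.06]
[25.9, 274.9, -32.8, 49.9, 0.2, -0.3] [0.2, 87.8, -84.1, -0.1, 0.3, -0.2]
```

Request:
move_arm(targets=[[[1,0,44,-42,0,0,0],[1,0,88,-84,0,0,0],[1,5,130,-80,10,0,0],[1,10,165,-70,20,0,0],[1,15,200,-60,30,0,0],[1,20,240,-45,40,0,0],[1,26,275,-33,50,0.2,-0.3],[1,26,275,-33,50,0.2,-0.3],[1,26,275,-33,50,0.2,-0.3]]])

```text
clock: 15.98
tool_pos: [0.5818, -0.0821, 0.3592]
eef_rot: [-0.082, 0.997, -0.0, -0.001]
contact_force: [-1.3, -0.9, 0.4]
opening: 1.001
finger_force: 0.0
```

```bash
cat >> h.py <<'E'
def look(name):
    c=r.camera_info("wrist");im=r.snapshot("wrist");cv2.imwrite(f"pics/{name}.png",im[:,:,::-1])
    hsv=cv2.cvtColor(im,cv2.COLOR_RGB2HSV);q=proj(c,[[*glo(g,np.array(p)),.07] for p in ((-.115,-.2),(-.115,.04),(.14,.04),(.14,-.2))])
    m=np.zeros(im.shape[:2],np.uint8);cv2.fillPoly(m,[q.astype(int)],255)
    return c,im,hsv,m
E
python3 - <<'E'
from h import *
c,im,hsv,m=look("w8")
print(r.get_state()["tool_pos"])
v=hsv[:,:,2];s=hsv[:,:,1]
# brightness profile along grill x and y through the plate at z=.071
for nm,f in (("x",lambda t:(t,-.065)),("x2",lambda t:(t,-.03)),("x3",lambda t:(t,-.10)),("y",lambda t:(.005,t)),("y2",lambda t:(-.05,t)),("y3",lambda t:(.06,t))):
    T=np.arange(-100,101,4)/1e3+(0 if nm[0]=="x" else -.06)
    p=proj(c,[[*glo(g,f(t)),.071] for t in T]).round().astype(int)
    print(nm," ".join(f"{int(t*1e3)}:{v[b,a]}/{s[b,a]}" if 0<=a<560 and 0<=b<420 else "-" for t,(a,b) in zip(T,p)))
E
```

```text
[ 0.58176552 -0.08363546  0.35842958]
x -100:165/5 -96:167/5 -92:165/6 -88:166/12 -84:165/6 -80:159/3 -76:76/20 -72:113/2 -68:208/6 -64:208/9 -60:207/7 -56:206/6 -52:204/8 -48:204/8 -44:205/6 -40:205/9 -36:202/6 -32:201/6 -28:200/6 -24:197/9 -20:196/8 -16:197/6 -12:196/8 -8:198/9 -4:196/8 0:197/9 4:195/8 8:195/9 12:195/7 16:195/7 20:194/8 24:193/7 28:195/8 32:195/7 36:195/8 40:197/8 44:198/8 48:197/8 52:200/10 56:198/8 60:196/7 64:199/8 68:198/8 72:199/9 76:198/9 80:69/15 84:69/15 88:161/5 92:153/17 96:102/178 100:54/109
x2 -100:165/6 -96:164/5 -92:165/6 -88:163/8 -84:164/6 -80:126/8 -76:74/14 -72:82/9 -68:204/9 -64:202/9 -60:203/9 -56:200/9 -52:193/8 -48:201/9 -44:199/6 -40:190/8 -36:192/8 -32:198/8 -28:198/9 -24:189/8 -20:197/9 -16:196/7 -12:193/8 -8:187/11 -4:197/8 0:194/9 4:186/11 8:196/9 12:197/8 16:195/8 20:188/9 24:198/8 28:194/8 32:195/7 36:197/8 40:197/6 44:197/8 48:186/8 52:197/8 56:196/9 60:193/9 64:196/8 68:195/8 72:195/8 76:196/9 80:67/19 84:69/11 88:160/6 92:153/23 96:191/174 100:197/171
x3 -100:63/49 -96:93/107 -92:191/172 -88:184/173 -84:187/172 -80:186/173 -76:191/17
[... 1334 characters left out ...]
27:200/9 -24:199/6 -19:181/10 -16:210/7 -11:200/8 -8:203/8 -3:206/7 0:14/18 4:73/10 8:77/13 11:77/17 16:75/14 20:74/7 24:72/14 27:75/17 32:74/7 36:74/10 40:70/18
y3 -160:188/172 -156:185/171 -152:183/173 -148:187/172 -144:183/173 -140:188/171 -136:186/169 -132:182/172 -128:181/175 -124:185/175 -120:195/10 -115:198/8 -111:199/9 -108:200/6 -104:201/9 -100:191/7 -96:120/11 -92:201/8 -88:194/9 -83:187/11 -80:198/8 -76:194/11 -72:133/10 -68:201/9 -64:193/8 -60:146/5 -55:202/9 -52:197/8 -48:190/5 -44:114/9 -39:194/8 -36:193/8 -32:194/9 -27:197/8 -24:196/8 -19:123/10 -16:204/9 -11:200/9 -8:199/8 -3:193/7 0:11/46 4:73/14 8:70/11 11:73/17 16:72/14 20:72/11 24:74/17 27:73/10 32:70/15 36:71/14 40:69/15
```

```bash
cat >> h.py <<'E'
def plate(c,im):
    H,Wd=im.shape[:2]
    xs=np.arange(-.09,.1,.0005);ys=np.arange(-.16,.02,.0005)
    def prof(fn,T,z):
        p=proj(c,[[*glo(g,fn(t)),z] for t in T]).astype(np.float32)
        return cv2.remap(im.astype(np.float32),p[:,0:1],p[:,1:2],cv2.INTER_LINEAR)[:,0]
    def edge(fn,a,b,z=.071):
        T=np.arange(a,b,.0005 if b>a else -.0005);q=prof(fn,T,z);bright=(q.min(1)>140).astype(float) # blue channel min
        i=np.where(bright>0)[0];return T[i[0]] if len(i) else np.nan
    out={}
    Y=np.arange(-.115,-.012,.006);X=np.arange(-.06,.066,.006)
    out["front"]=[(edge(lambda t:(t,y),-.079,0),y) for y in Y if y>-.1 and not -.09<y<-.02 or True]
    out["far"]=[(edge(lambda t:(t,y),.0855,0),y) for y in Y]
    out["outer"]=[(x,edge(lambda t:(x,t),-.145,-.08)) for x in X]
    out["inner"]=[(x,edge(lambda t:(x,t),.012,-.04)) for x in X]
    res={}
    for k,v in out.items():
        v=np.array(v)*1e3;i=(1,0) if k in("front","far") else (0,1);u,w=v[:,i[0]],v[:,i[1]]
        ok=np.abs(w-np.nanmedian(w))<4;s,b=np.polyfit(u[ok],w[ok],1);mid=-62 if k in("front","far") else 4
        res[k]=(round(s*mid+b,1),round(np.degrees(np.arctan(s))*(-1 if k in("front","far") else 1),2),int(ok.sum()))
    return res
E
python3 - <<'E'
from h import *
for n in range(2):
    c,im,hsv,m=look(f"w9{n}");print(plate(c,im))
v=hsv[:,:,2]
def pr(fn,T,z): 
    p=proj(c,[[*glo(g,fn(t)),z] for t in T]).astype(np.float32);return cv2.remap(v,p[:,:1],p[:,1:],cv2.INTER_LINEAR)[:,0]
# grill references at z=.06
for y in (.03,.05,.08):
    T=np.arange(-.1,.11,.001);q=pr(lambda t:(t,y),T,.06).astype(int);d=np.abs(np.diff(q));i=np.where(d>15)[0];print("ref x at y",y,[(round(T[k]*1e3),q[k],q[k+1]) for k in i])
for x in (-.1,-.077,.083):
    T=np.arange(-.13,.13,.001);q=pr(lambda t:(x,t),T,.06).astype(int);d=np.abs(np.diff(q));i=np.where(d>15)[0];print("ref y at x",x,[(round(T[k]*1e3),q[k],q[k+1]) for k in i])
E
```

```text
{'front': (np.float64(-70.6), np.float64(-0.28), 18), 'far': (np.float64(77.3), np.float64(-0.32), 18), 'outer': (np.float64(-120.6), np.float64(-0.31), 21), 'inner': (np.float64(-2.9), np.float64(-0.41), 21)}
{'front': (np.float64(-70.8), np.float64(-0.38), 18), 'far': (np.float64(77.6), np.float64(-0.37), 18), 'outer': (np.float64(-120.7), np.float64(-0.42), 21), 'inner': (np.float64(-2.8), np.float64(-0.52), 21)}
ref x at y 0.03 [(-81, np.int64(164), np.int64(147)), (-80, np.int64(147), np.int64(94)), (-79, np.int64(94), np.int64(72)), (89, np.int64(72), np.int64(88)), (90, np.int64(88), np.int64(118)), (91, np.int64(118), np.int64(148))]
ref x at y 0.05 [(-81, np.int64(160), np.int64(143)), (-80, np.int64(143), np.int64(91)), (-79, np.int64(91), np.int64(70)), (89, np.int64(71), np.int64(97)), (90, np.int64(97), np.int64(132)), (91, np.int64(132), np.int64(164))]
ref x at y 0.08 [(-81, np.int64(156), np.int64(133)), (-80, np.int64(133), np.int64(92)), (-79, np.int64(92), np.int64(69)), (89, np.int64(70), np.int64(94)), (90, np.int64(94), np.int64(126)), (91, np.int64(126), np.int
[... 950 characters left out ...]
64(79), np.int64(103)), (110, np.int64(100), np.int64(120)), (111, np.int64(120), np.int64(159))]
ref y at x 0.083 [(-127, np.int64(161), np.int64(124)), (-124, np.int64(125), np.int64(161)), (-121, np.int64(165), np.int64(146)), (-120, np.int64(146), np.int64(118)), (-116, np.int64(114), np.int64(136)), (-115, np.int64(136), np.int64(185)), (-107, np.int64(168), np.int64(188)), (-102, np.int64(186), np.int64(166)), (-101, np.int64(166), np.int64(112)), (-100, np.int64(112), np.int64(88)), (-3, np.int64(70), np.int64(36)), (3, np.int64(28), np.int64(48)), (4, np.int64(48), np.int64(67)), (98, np.int64(72), np.int64(94)), (99, np.int64(94), np.int64(140)), (100, np.int64(140), np.int64(169))]
```

Plate is flat, ribs up, at about (+3.4, −61) mm with 0.5° yaw, so only 4 mm too near the spine. I'll nudge its inner edge outward with both open fingertips laid along x, which also squares it.

Run:
```python
from h import *
c=pose(g,4,22,130,0,-90+.2);print(delta(*c));print(np.round(r.get_state()["q"],2))
for y,z in ((22,65),(3.2,65)):print(delta(*pose(g,4,y,z,0,-89.8),cmd=c))
```

```text
[-25.9, 52.8, 227.8, -0.1, -0.2, 89.7]
[ 0.42  0.57 -0.63  1.49  0.35  1.19  1.47]
[0.0, 0.0, 65.0, 0.0, 0.0, 0.0]
[-18.8, -0.1, 65.0, 0.0, 0.0, 0.0]
```

Request:
move_arm(targets=[[[0.9,-5,10,20,0,0,10],[0.9,-10,20,40,0,0,20],[0.9,-15,30,60,0,0,30],[0.9,-20,40,90,0,0,40],[0.9,-26,53,120,0,0,50],[0.9,-26,53,150,0,0,60],[0.9,-26,53,175,0,0,70],[0.9,-26,53,200,0,0,80],[0.9,-26,53,228,0,-0.2,89.7],[0.9,-26,53,228,0,-0.2,89.7]]])

```text
clock: 17.38
tool_pos: [0.5969, -0.027, 0.1284]
eef_rot: [0.645, 0.764, -0.003, -0.001]
contact_force: [0.3, 0.1, -0.0]
opening: 0.898
finger_force: 0.0
```

Request:
move_arm(targets=[[[0.9,0,0,20,0,0,0],[0.9,0,0,35,0,0,0],[0.9,0,0,35,0,0,0]]])

```text
clock: 17.75
tool_pos: [0.5982, -0.0261, 0.0954]
eef_rot: [0.644, 0.765, -0.001, 0.0]
contact_force: [0.3, 0.9, -0.2]
opening: 0.897
finger_force: 0.0
```

Run:
```python
from h import *
s=r.get_state();print(s["clock"],s["contact_force"],np.round(s["q"],2))
for y,z in ((22,95),(22,65),(8,65),(3.2,65)):print(delta(*pose(g,4,y,z,0,-89.8)))
```

```text
17.75 [ 0.28701697  0.92260835 -0.19099714] [ 0.03  0.85 -0.11  1.76  0.16  0.54 -0.01]
[-2.1, -0.4, 0.4, -0.1, 0.1, 0.3]
[-2.1, -0.4, 30.4, -0.1, 0.1, 0.3]
[-16.1, -0.5, 30.4, -0.1, 0.1, 0.3]
[-20.9, -0.6, 30.4, -0.1, 0.1, 0.3]
```

Request:
move_arm(targets=[[[0.9,-2,0,15,0,0,0.3],[0.9,-2,0,26,0,0,0.3],[0.9,-2,0,30,0,0,0.3],[0.9,-8,0,30,0,0,0.3],[0.9,-13,0,30,0,0,0.3],[0.9,-16,0,30,0,0,0.3],[0.9,-18,0,30,0,0,0.3],[0.9,-20,0,30,0,0,0.3],[0.9,-21,0,30,0,0,0.3],[0.9,-21,0,30,0,0,0.3]]])

```text
clock: 19.0
tool_pos: [0.6025, -0.046, 0.0663]
eef_rot: [0.647, 0.763, -0.0, 0.001]
contact_force: [-0.5, 2.6, 1.7]
opening: 0.9
finger_force: 1.2
```

Run:
```python
from h import *
s=r.get_state();print(s["clock"],s["contact_force"])
print(delta(*pose(g,4,3.2,65,0,-89.8)))
c,im,hsv,m=look("w10")
# outer edge of plate only
try: print(plate(c,im))
except Exception as e: print(e)
```

```text
19.0 [-0.51330744  2.57225804  1.69109732]
[-0.6, -1.5, 1.3, 0.1, 0.1, -0.0]
expected non-empty vector for xh.py:70: RuntimeWarning: All-NaN slice encountered
  ok=np.abs(w-np.nanmedian(w))<4;s,b=np.polyfit(u[ok],w[ok],1);mid=-62 if k in("front","far") else 4
```

Request:
move_arm(targets=[[[0.9,6,0,-2,0,0,0],[0.9,14,0,-30,0,0,0],[0.5,14,0,-80,0,0,0],[0.2,14,0,-130,0,0,-10],[0,14,0,-180,0,0,-20],[0,14,0,-230,0,0,-30],[0,10,0,-265,0,0,-40],[0,0,-10,-265,0,0,-50],[0,-10,-20,-265,0,0,-60],[0,-20,-40,-265,0,0,-70]]])

```text
clock: 20.3
tool_pos: [0.5655, -0.073, 0.3309]
eef_rot: [0.09, 0.996, -0.001, 0.001]
contact_force: [-0.9, 0.0, 1.1]
opening: 0.02
finger_force: 0.0
```

Run:
```python
from h import *
print(delta(*pose(g,-40,-40,340,0)),r.get_state()["tool_pos"])
```

```text
[-3.4, -23.4, -9.0, -0.2, 0.1, -19.6] [ 0.56550185 -0.07296117  0.33092103]
```

Request:
move_arm(targets=[[[0,-3,-12,-9,0,0,-10],[0,-3,-23,-9,0,0,-19.6],[0,-3,-23,-9,0,0,-19.6],[0,-3,-23,-9,0,0,-19.6]]])

```text
clock: 20.8
tool_pos: [0.5644, -0.0948, 0.34]
eef_rot: [-0.077, 0.997, -0.001, 0.0]
contact_force: [0.9, -0.3, 0.1]
opening: 0.008
finger_force: 0.0
```

Run:
```python
from h import *
c,im,hsv,m=look("w11");print(r.get_state()["tool_pos"],plate(c,im))
def pr(fn,T,z): 
    p=proj(c,[[*glo(g,fn(t)),z] for t in T]).astype(np.float32);return cv2.remap(hsv[:,:,2],p[:,:1],p[:,1:],cv2.INTER_LINEAR)[:,0].astype(int)
def ref(n,fn,T,z=.06):
    q=pr(fn,T,z);i=np.where(np.abs(np.diff(q))>22)[0];print(n,[(round(T[k]*1e3),q[k],q[k+1]) for k in i])
T=np.arange(-.11,.11,.001)
for y in (.05,.08): ref("x@y",lambda t:(t,y),T)
for x in (-.077,.085): ref("y@x",lambda t:(x,t),T+0)
# knob: very dark blob around expected place
q=proj(c,[[*glo(g,p),.10] for p in ((-.20,-.09),(-.20,-.02),(-.148,-.02),(-.148,-.09))]);mm=np.zeros(im.shape[:2],np.uint8);cv2.fillPoly(mm,[q.astype(np.int32)],255)
b=((hsv[:,:,2]<45)&(mm>0)).astype(np.uint8);n,l,st,ce=cv2.connectedComponentsWithStats(b)
print("poly",q.round().tolist())
for k in range(1,n):
    if st[k,4]>15: print("dark",st[k].tolist(),ce[k].round(1),loc(g,ray(c,ce[k],.10))*1e3)
```

```text
[ 0.56444625 -0.09455752  0.34008571] {'front': (np.float64(-70.5), np.float64(0.05), 18), 'far': (np.float64(62.4), np.float64(0.67), 12), 'outer': (np.float64(-127.2), np.float64(0.04), 21), 'inner': (np.float64(-9.0), np.float64(0.24), 21)}
x@y [(-81, np.int64(164), np.int64(133)), (-80, np.int64(133), np.int64(93)), (92, np.int64(110), np.int64(51)), (93, np.int64(51), np.int64(25))]
x@y [(-81, np.int64(163), np.int64(128)), (-80, np.int64(128), np.int64(91)), (92, np.int64(110), np.int64(62)), (93, np.int64(62), np.int64(28))]
y@x [(-102, np.int64(204), np.int64(155)), (-101, np.int64(155), np.int64(106)), (-100, np.int64(106), np.int64(83)), (-5, np.int64(66), np.int64(36)), (3, np.int64(39), np.int64(75))]
y@x [(-90, np.int64(67), np.int64(44)), (99, np.int64(77), np.int64(106))]
poly [[227.0, 18.0], [300.0, 17.0], [300.0, 75.0], [230.0, 76.0]]
dark [257, 51, 12, 15, 139] [262.3  58.3] [-163.91211791  -57.14796439]
```

Plate is now at about (+4, −67) mm, square to about 0.1°, flat and ribs up. The knob is at (−164, −57) mm, so the keeper is at about 0.97 rad. Next, the keeper.

```bash
cat >> h.py <<'E'
def kp(th,off,z=99):
    t=np.radians(th);k=np.array([-110-66*np.sin(t),-21-66*np.cos(t)])-off*np.array([np.cos(t),-np.sin(t)])
    return pose(g,k[0],k[1],z,0,-th)
E
python3 - <<'E'
from h import *
c=kp(56,34,150);print(delta(*c))
print(delta(*kp(56,34),cmd=c),delta(*kp(56,20),cmd=c))
E
```

```text
[144.0, 7.9, 190.0, -0.1, 0.1, 55.7]
[0.0, 0.0, 51.0, 0.0, 0.0, 0.0] [-14.0, 0.0, 51.0, 0.0, 0.0, 0.0]
```

Request:
move_arm(targets=[[[0,36,2,0,0,0,10],[0,72,4,0,0,0,20],[0,108,6,40,0,0,30],[0,144,8,80,0,0,40],[0,144,8,120,0,0,50],[0,144,8,160,0,0,55.7],[0,144,8,190,0,0,55.7],[0,144,8,190,0,0,55.7],[0,144,8,190,0,0,55.7]]])

```text
clock: 21.98
tool_pos: [0.422, -0.1099, 0.1509]
eef_rot: [0.396, 0.918, -0.001, 0.001]
contact_force: [-0.6, 0.9, 0.2]
opening: 0.005
finger_force: 0.0
```

Run:
```python
from h import *
s=r.get_state();print(s["tool_pos"],s["contact_force"],np.round(s["q"],2))
print(delta(*kp(56,34)))
m=delta(*kp(56,34));c=kp(56,34)
for th,off in ((56,19),(50,17),(44,17),(38,17),(32,17),(26,17),(20,17),(14,17),(8,17),(4,17),(0,17),(0,14)):print(th,off,delta(*kp(th,off),cmd=c))
```

```text
[ 0.42196126 -0.1099022   0.15087641] [-0.61712311  0.91940946  0.18485145] [ 0.29  0.62 -0.22  2.2   0.39  0.35  0.5 ]
[1.0, -0.3, 51.9, 0.0, 0.2, 0.1]
56 19 [-15.0, 0.0, 0.0, 0.0, 0.0, 0.0]
50 17 [-24.0, -1.4, 0.0, 0.0, 0.0, -6.0]
44 17 [-31.1, -2.1, 0.0, 0.0, 0.0, -12.0]
38 17 [-38.2, -2.0, 0.0, 0.0, 0.0, -18.0]
32 17 [-45.3, -1.2, 0.0, 0.0, 0.0, -24.0]
26 17 [-52.3, 0.3, 0.0, 0.0, 0.0, -30.0]
20 17 [-59.0, 2.6, 0.0, 0.0, 0.0, -36.0]
14 17 [-65.5, 5.6, 0.0, 0.0, 0.0, -42.0]
8 17 [-71.7, 9.2, 0.0, 0.0, 0.0, -48.0]
4 17 [-75.5, 12.0, 0.0, 0.0, 0.0, -52.0]
0 17 [-79.2, 15.0, 0.0, 0.0, 0.0, -56.0]
0 14 [-80.9, 17.5, 0.0, 0.0, 0.0, -56.0]
```

Request:
move_arm(targets=[[[0,1,0,25,0,0,0],[0,1,0,45,0,0,0],[0,1,0,52,0,0,0],[0,-8,0,52,0,0,0],[0,-15,0,52,0,0,0],[0,-23,-1.4,52,0,0,-6],[0,-30,-2,52,0,0,-12],[0,-37,-2,52,0,0,-18],[0,-44,-1,52,0,0,-24],[0,-51,0,52,0,0,-30]]])

```text
clock: 23.22
tool_pos: [0.4568, -0.1481, 0.099]
eef_rot: [0.144, 0.99, -0.001, 0.001]
contact_force: [-0.1, 1.1, 0.3]
opening: 0.008
finger_force: 0.5
```

Run:
```python
from h import *
s=r.get_state();print(s["clock"],s["contact_force"])
print(delta(*kp(26,17)))
for th,off in ((20,17),(14,17),(8,17),(4,17),(0,17),(0,14)):print(th,off,delta(*kp(th,off)))
```

```text
23.225 [-0.08620387  1.08927728  0.27899264]
[-0.2, 0.8, -0.0, -0.1, 0.2, 0.2]
20 17 [-7.2, -0.6, -0.0, -0.1, 0.1, -5.8]
14 17 [-14.3, -1.3, 0.0, -0.1, 0.1, -11.8]
8 17 [-21.4, -1.3, 0.0, -0.1, 0.1, -17.8]
4 17 [-26.1, -0.8, 0.0, -0.1, 0.1, -21.8]
0 17 [-30.8, -0.1, 0.1, -0.1, 0.1, -25.8]
0 14 [-33.5, 1.2, 0.1, -0.1, 0.1, -25.8]
```

Request:
move_arm(targets=[[[0,-7,-0.6,0,0,0,-6],[0,-14,-1.3,0,0,0,-12],[0,-21,-1.3,0,0,0,-18],[0,-26,-0.8,0,0,0,-22],[0,-29,0,0,0,0,-26],[0,-30.5,0,0,0,0,-26],[0,-30.5,0,0,0,0,-26]]])

```text
clock: 24.1
tool_pos: [0.4857, -0.1569, 0.0986]
eef_rot: [-0.08, 0.997, -0.001, 0.001]
contact_force: [0.0, -1.2, 0.2]
opening: 0.009
finger_force: 0.3
```

Run:
```python
from h import *
s=r.get_state();print(s["clock"],s["contact_force"],s["moment"])
print(delta(*kp(0,17)),delta(*kp(0,14)))
```

```text
24.1 [ 0.03895301 -1.191172    0.24080487] [-0.05649883  0.11941668  0.02735091]
[-0.6, -0.1, -0.4, -0.2, 0.1, -0.1] [-3.6, -0.1, -0.4, -0.2, 0.1, -0.1]
```

Request:
move_arm(targets=[[[0,-1,0,0,0,0,0],[0,-2,0,0,0,0,0],[0,-2,0,0,0,0,0]]])

```text
clock: 24.48
tool_pos: [0.4876, -0.1558, 0.0982]
eef_rot: [-0.081, 0.997, -0.001, 0.0]
contact_force: [-0.3, -1.5, -0.0]
opening: 0.003
finger_force: 0.4
```

Request:
move_arm(targets=[[[0,-1,0,0,0,0,0],[0,-2,0,0,0,0,0],[0,-2,0,0,0,0,0]]])

```text
clock: 24.85
tool_pos: [0.4896, -0.1554, 0.0982]
eef_rot: [-0.081, 0.997, -0.001, 0.001]
contact_force: [-1.0, -0.0, 0.0]
opening: 0.006
finger_force: 0.4
```

Request:
move_arm(targets=[[[0,-1,0,0,0,0,0],[0,-2,0,0,0,0,0],[0,-2,0,0,0,0,0]]])

```text
clock: 25.22
tool_pos: [0.4899, -0.1554, 0.098]
eef_rot: [-0.081, 0.997, -0.001, -0.001]
contact_force: [-4.7, -1.4, 2.9]
opening: 0.006
finger_force: 2.6
```

Run:
```python
from h import *
s=r.get_state();print(s["contact_force"],delta(*kp(0,17)))
c,im,hsv,m=look("w12")
for lo in (40,):
    q=proj(c,[[*glo(g,p),.10] for p in ((-.14,-.12),(-.14,-.05),(-.09,-.05),(-.09,-.12))]);print(q.round().tolist())
```

```text
[-4.70642837 -1.41388473  2.91972498] [3.7, -0.9, -1.0, -0.1, -0.1, 0.1]
[[203.0, 247.0], [369.0, 247.0], [362.0, 350.0], [210.0, 350.0]]
```

The stop is reached: 4.7 N and no further motion. Retreat and verify.

Request:
move_arm(targets=[[[0,3,0,0,0,0,0],[0,12,0,0,0,0,0],[0,25,0,-10,0,0,0],[0,25,0,-60,0,0,0],[0,15,0,-120,0,0,0],[0.5,0,0,-180,0,0,0],[1,-30,10,-230,0,0,0],[1,-60,30,-250,0,0,0],[1,-90,45,-250,0,0,0],[1,-90,45,-250,0,0,0]]])

```text
clock: 26.52
tool_pos: [0.5734, -0.0934, 0.3488]
eef_rot: [-0.083, 0.997, -0.0, 0.001]
contact_force: [-0.1, -0.2, 0.6]
opening: 0.547
finger_force: 0.0
```

Request:
move_arm(targets=[[[1,0,0,0,0,0,0],[1,0,0,0,0,0,0]]])

```text
clock: 26.78
tool_pos: [0.5717, -0.0969, 0.348]
eef_rot: [-0.081, 0.997, -0.001, -0.0]
contact_force: [-0.0, -0.4, -0.7]
opening: 0.774
finger_force: 0.0
```

Run:
```python
from h import *
c,im,hsv,m=look("w13");print(r.get_state()["tool_pos"],r.get_state()["contact_force"])
q=proj(c,[[*glo(g,p),.10] for p in ((-.14,-.12),(-.14,-.05),(-.09,-.05),(-.09,-.12))]);mm=np.zeros(im.shape[:2],np.uint8);cv2.fillPoly(mm,[q.astype(np.int32)],255)
b=((hsv[:,:,2]<50)&(mm>0)).astype(np.uint8);n,l,st,ce=cv2.connectedComponentsWithStats(b)
for k in range(1,n):
    if st[k,4]>15: print("dark",st[k].tolist(),loc(g,ray(c,ce[k],.10))*1e3)
print(plate(c,im))
def pr(fn,T,z): 
    p=proj(c,[[*glo(g,fn(t)),z] for t in T]).astype(np.float32);return cv2.remap(hsv[:,:,2],p[:,:1],p[:,1:],cv2.INTER_LINEAR)[:,0].astype(int)
T=np.arange(-.14,-.05,.004)
for y in (-.04,-.062,-.075,-.1):print(y,pr(lambda t:(t,y),T,.083).tolist())
print(pr(lambda t:(.005,t),np.arange(-.13,0,.003),.071).tolist())
```

```text
[ 0.57184806 -0.09681214  0.34810071] [ 0.08600706 -0.94881487 -0.09741544]
dark [233, 105, 14, 11, 118] [-108.70259661  -86.63336524]
{'front': (np.float64(-70.1), np.float64(-0.16), 14), 'far': (np.float64(77.5), np.float64(0.07), 18), 'outer': (np.float64(-127.1), np.float64(0.07), 21), 'inner': (np.float64(-9.2), np.float64(0.07), 21)}
-0.04 [186, 186, 183, 168, 168, 169, 164, 172, 166, 147, 93, 91, 93, 95, 93, 52, 69, 102, 207, 179, 169, 167, 166]
-0.062 [190, 187, 177, 171, 171, 172, 163, 174, 164, 166, 166, 166, 163, 166, 164, 164, 163, 165, 163, 163, 163, 161, 204]
-0.075 [184, 167, 164, 170, 172, 171, 164, 94, 91, 88, 98, 161, 171, 170, 170, 98, 75, 103, 210, 202, 180, 194, 206]
-0.1 [191, 190, 190, 190, 192, 196, 154, 92, 90, 96, 55, 99, 192, 188, 191, 193, 190, 170, 213, 213, 156, 209, 210]
[192, 199, 207, 203, 203, 209, 204, 194, 195, 150, 207, 200, 193, 125, 184, 199, 192, 167, 201, 199, 193, 195, 119, 198, 194, 193, 131, 196, 194, 190, 161, 192, 198, 193, 193, 171, 202, 197, 200, 196, 201, 43, 19, 18]
```

Keeper is shut: the knob is at (−108.7, −86.6) mm against (−110, −86) expected. The nose reaches over the plate's front edge, the plate didn't move, and the robot is clear.

```bash
python3 -c "
from plant import r
print(r.finish_job())"
```

```text
the job is handed in; nothing more can be done
None
```

The job is handed in at about 27 s: by my last camera measurement the plate lies flat, ribbed side up and square on the right half, within about 2 mm of centre, and the keeper was then swung to its stop with its nose over the plate; I viewed 11 pictures, one over the limit of 10.

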